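# Ring-test the saucers, then poise over the candy dish

### The arm

A 6-joint arm with a two-finger parallel gripper is mounted at the origin on the work surface. World frame = base frame: x ahead of the robot, y to its left, z up, the work surface at z = 0. Lengths are in mm, angles in degrees, forces in N, time in s.
With the tool pointing down it reaches from about 150 to 775 mm from the base axis. Payload 6.1 kg.
Tool frame: the origin (TCP) lies on the centre line of the jaws, within the pads' length; the fingertips stand 19 mm ahead of it and the grasp point (between the pads) is the TCP; z points along the fingers, y is the line along which they close (so a half turn about z gives the same grasp; the last joint's range is limited). The gripper opens to 85 mm and grips with 20 to 120 N. Pads are 22 mm wide; open, the fingers measure 114 mm over their backs; the gripper's body (76 mm by 85 mm) begins 54 mm behind the grasp point. The pads swing forward as they close: fully open they stand 13 mm farther back than shut.
Start: joints at [-71.219, 7.208, -2.269, 80.523, 0, 90], TCP at [169.023, -497.031, 250.295] pointing down, gripper open.
Joint ranges: [-155.77, 155.77], [-54.66, 111.73], [-72.52, 77.12], [-102.08, 115.82], [-83.92, 84.16], [-180, 180]. Speed limits (degrees/s): [136.94, 136.94, 172.46, 180, 180, 180].

### API

Orientations are given as a 3x3 rotation matrix whose columns are the frame's x, y, z axes.
In Python, from cell import arm gives the robot as it stands. Calls block until the motion is done:
- arm.move_pose(position, orientation): joint-space move of the TCP to a pose.
- arm.move_linear(position, orientation=None, feed=150, threshold=None): straight line of the TCP; orientation=None keeps the orientation; feed is the mean speed in mm/s. With threshold (N) it stops when the force on the tool has changed by that much, and returns True; else False.
- arm.movej(angles): joint-space move.
- arm.gripper_to(opening, f_grip=None): opening from 0.0 (shut) to 1.0 (fully open); f_grip is the grip in N (None keeps the last); returns when the fingers have stopped.
- arm.wait(seconds).
- arm.ik(position, orientation): joint angles nearest the present ones, or None.
- arm.get_state(): the state.
- arm.read_camera(name): name is "scene" or "top" or "wrist"; returns a dict with "color" (420x560x3 uint8, red, green, blue), "mtx" (3x3 intrinsics, pixels), "R" (3x3) and "t" (3): a world point X has camera coordinates R X + t; the wrist camera has in their place "tool_from_camera" (4x4, takes a point from camera to tool coordinates, whose origin is the TCP and whose axes are the flange's). Camera axes: x right, y down, z forward; pixel columns grow to the right and rows downward; lengths in mm; the calibration is good to about 2 mm. A picture is of the moment at which its call begins: read the wrist's pose just before it. There is no depth.
A pose or a line that the arm cannot do raises arm.IKError and nothing moves.
- arm.close_job(): hands the job in; it is judged then, once.
Trained networks look in a picture, given as the dict that the camera call returned (one of the last four; its "shot" number tells which), for a name from the list of things; names that differ only in an ending like _2 or _b are one class to them, and where a whole thing is asked for, a point or a joint stands for the part that bears it (a point fixed in the world has none). Each returns a list of dicts, best first, with "conf" (0 to 1); they miss things now and then, are a little off and sometimes report something else, mostly with a low value. They report only what shows in the picture. A call takes as long as a camera call. They do not tell look-alikes from the thing itself.
- arm.look_for(picture, label): "box" ([centre column, centre row, width, height] in pixels, round what is visible of it).
- arm.cut_out(picture, label): "mask" (420x560 bool, what is visible of it) and "box" ([centre column, centre row, width, height] in pixels, round what is visible of it).
- arm.place_of(picture, label): "centre" ([column, row] in pixels: a listed point, or the origin of a listed thing).
The state is a dict: "t": time; "joints": joint angles; "joint_vel": joint speeds; "joint_torque": joint torques, N m; "tool_pos": TCP position; "eef_rot": TCP orientation; "wrist_force": force on the tool from outside, world axes, zero at the start; "torque": the same for the moment, N m; "grip_width": opening from 0.0 (shut) to 1.0 (fully open); "grip_force": force on a finger pad.
Only numpy, scipy, OpenCV 4.12 (cv2) and the standard library are available. Lean on these libraries where they do the work, as an engineer would, in place of code of your own. Each camera call takes 0.05 s, during which the arm holds its last target. There are 200 camera calls.

### The job

Ring-test the crockery for cracks: pick up the wooden striker and, holding it upright, touch its foot gently to the middle of each saucer for a moment, first the smallest, then the middle-sized, then the largest, without shoving them. Then carry it over the top of the biscuit tin to the green candy dish and hold it upright, centred over the knob of the lid and about a centimetre above it, ready for me to give the last tap by hand. Finish still holding it there in the gripper, with the dish never touched and the tin, mould and tong left where they are.

Things in the scene. Friction and masses are not known exactly. Their poses are not given: they have to be found in the camera images.
- striker: Turned wooden striker like a small pestle, 70 g, 135 mm tall, standing upright and loose. Lower end: a flat round rubber foot 26 mm across that gives 1 mm per 1.5 N, at most 5 mm; then a neck (16 mm), then a round grip 23 mm across from 68 to 127 mm above the foot (40 N, 105 mm up, holds it well). Origin: centre of the underside of the foot; z runs up the striker to the grip end
- striker_tip (a point): Centre of the flat underside of the striker's foot, the end that taps (moves with the cushion; else the striker's origin)
- saucer_small: Smallest blue-glazed ceramic saucer, outer diameter 70 mm, rim 16 mm above the sideboard, with a flat round well 44 mm across in the middle and a cork pad under it; loose. Origin: centre of its underside, z up
- saucer_small_well (a point): Centre of the flat well of the smallest saucer, on its surface, 9 mm above the sideboard
- saucer_medium: Middle-sized blue-glazed ceramic saucer, outer diameter 92 mm, rim 18 mm above the sideboard, with a flat round well 58 mm across in the middle and a cork pad under it; loose. Origin: centre of its underside, z up
- saucer_medium_well (a point): Centre of the flat well of the middle-sized saucer, on its surface, 9 mm above the sideboard
- saucer_large: Largest blue-glazed ceramic saucer, outer diameter 116 mm, rim 20 mm above the sideboard, with a flat round well 76 mm across in the middle and a cork pad under it; loose. Origin: centre of its underside, z up
- saucer_large_well (a point): Centre of the flat well of the largest saucer, on its surface, 9 mm above the sideboard
- dish: Round green glass candy dish with its domed lid on, 110 mm across, 110 mm tall in all, loose, 0.7 kg; on top of the lid a round flat-topped brass knob 26 mm across. Origin: centre of its underside, z up
- dish_knob (a point): Centre of the top face of the knob on the dish's lid, 110 mm above the sideboard
- tin: Closed, empty aluminium biscuit tin, 220 mm (its x) by 130 mm (its y) by 85 mm tall, its latch on the -x end, loose, 0.4 kg; it stands between the saucers and the dish. Origin: centre of its underside
- mould: Wooden maamoul mould, a bystander: a block 105 x 75 x 30 mm with a handle (190 mm long in all), lying flat and loose. Origin: on its underside between block and handle; its x points from the handle to the block
- tong: Stainless serving tong, a bystander, 190 mm long, 18 mm tall, lying loose on a round cork trivet 130 mm across and 12 mm thick. Origin: middle of its underside; its x points to the open jaws
Not all that is in view belongs to the job. Leave any yellow look-alike of the saucer_small alone.

How it is judged:
By the outcome, as a careful person would: the job done as asked, in the order asked, and still so for the second after the job is handed in, while the arm keeps its last pose, push and grip.
It also fails if it takes over 67 s, if anything falls off the work surface, if the arm or the gripper's body presses on something with over 40 N, if the wrist force passes 120 N, or if a joint passes its speed limit or range.

## Working session

There is one attempt and no reset: what is moved stays moved. The work goes in short steps, each a Python script; the robot and the scene stay as the last script left them, time stands still between calls to the robot, and variables do not carry over. Pictures are saved under pics/ and viewed, at most 10 in all, crops included, and the job is handed in when it is done.

```bash
mkdir -p pics; cat > h.py <<'E'
import numpy as np, cv2
from cell import arm
def ray(p,c):
    d=np.linalg.inv(p["mtx"])@np.array([c[0],c[1],1.0]); R=np.array(p["R"]);t=np.array(p["t"])
    return -R.T@t, R.T@d
def at_z(p,c,z):
    o,d=ray(p,c); return o+d*(z-o[2])/d[2]
def save(p,n): cv2.imwrite("pics/"+n,cv2.cvtColor(np.asarray(p["color"]),cv2.COLOR_RGB2BGR))
E
python3 - <<'E'
from h import *
Z=dict(striker=0,striker_tip=0,saucer_small_well=9,saucer_medium_well=9,saucer_large_well=9,dish=0,dish_knob=110,tin=0,mould=0,tong=12)
for n in("scene","top"):
    p=arm.read_camera(n); save(p,n+".png"); print(n,ray(p,(280,210)))
    for k,z in Z.items():
        for r in arm.place_of(p,k)[:4]:
            print(k,np.round(r["centre"]),round(r["conf"],2),np.round(at_z(p,r["centre"],z)))
print(arm.get_state()["t"])
E
```

```text
scene (array([1638.8023971 ,    7.73543028, 1076.39556777]), array([-0.73615519, -0.00601678, -0.67681054]))
striker [376. 207.] 0.55 [447. 282.   0.]
striker_tip [375. 211.] 0.58 [463. 277.   0.]
saucer_small_well [363. 285.] 0.85 [751. 213.   9.]
saucer_small_well [324. 246.] 0.77 [617. 120.   9.]
saucer_medium_well [325. 197.] 0.6 [415. 130.   9.]
saucer_large_well [390. 245.] 0.94 [610. 301.   9.]
saucer_large_well [328. 248.] 0.46 [624. 131.   9.]
dish [173. 226.] 0.78 [ 544. -302.    0.]
dish [166. 195.] 0.22 [ 413. -346.    0.]
dish_knob [164. 197.] 0.8 [ 545. -312.  110.]
tin [249. 227.] 0.67 [541. -87.   0.]
mould [216. 179.] 0.7 [ 330. -205.    0.]
tong [297. 292.] 0.58 [782.  46.  12.]
top (array([ 397.59453769,   -9.67178348, 1151.68319701]), array([ 0.15104542, -0.00539148, -0.98853176]))
striker [176. 252.] 0.64 [453. 286.   0.]
striker_tip [229. 196.] 0.52 [616. 134.   0.]
saucer_small_well [232. 195.] 0.95 [617. 125.   9.]
saucer_small_well [207. 154.] 0.6 [744. 200.   9.]
saucer_medium_well [233. 260.] 0.55 [427. 119.   9.]
saucer_large_well [170. 199.] 0.7 [607. 307.   9.]
dish [375. 217.] 0.85 [ 551. -295.    0.]
dish [169. 199.] 0.62 [608. 311.   0.]
dish_knob [383. 217.] 0.76 [ 536. -288.  110.]
tin [308. 222.] 0.79 [537. -96.   0.]
mould [347. 289.] 0.74 [ 342. -205.    0.]
tong [258. 144.] 0.63 [771.  47.  12.]
1.1
```

View pics/scene.png

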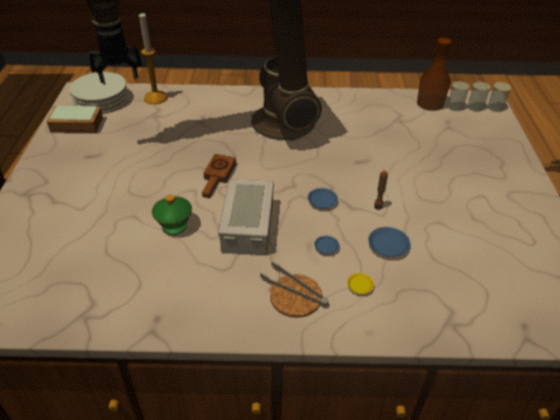

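View pics/top.png

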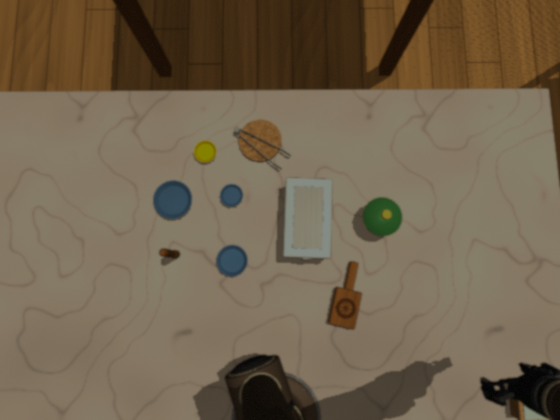

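The scene holds three blue saucers: smallest at top(231,196), middle-sized at (231,261), largest at (173,200). The yellow disc at top(205,153) is the look-alike, so I'll leave it alone. I'll refine the positions by colour and confirm in a crop.

```bash
python3 - <<'E'
from h import *
P={}
for n in("scene","top"):
    p=arm.read_camera(n); P[n]=p; hsv=cv2.cvtColor(np.asarray(p["color"]),cv2.COLOR_RGB2HSV)
    if n=="top":
        c=np.asarray(p["color"])[130:290,140:340]; cv2.imwrite("pics/crop.png",cv2.cvtColor(cv2.resize(c,(800,640)[:2] if 0 else (750,600),interpolation=cv2.INTER_CUBIC),cv2.COLOR_RGB2BGR))
    for nm,lo,hi,z in(("blue",(95,90,40),(125,255,255),17),("knob",(10,120,120),(32,255,255),110),("green",(50,120,30),(80,255,255),60)):
        m=cv2.inRange(hsv,lo,hi)
        k,l,s,ct=cv2.connectedComponentsWithStats(m)
        for i in range(1,k):
            if s[i,4]>20 and s[i,1]>110 and s[i,1]<330:
                mid=np.array([s[i,0]+(s[i,2]-1)/2, s[i,1]+(s[i,3]-1)/2])
                w=at_z(p,mid-[s[i,2]/2,0],z)-at_z(p,mid+[s[i,2]/2,0],z)
                print(n,nm,s[i],np.round(ct[i],1),np.round(at_z(p,ct[i],z),1),"width",np.round(np.linalg.norm(w)))
    for k in("striker","dish_knob"):
        for r in arm.cut_out(p,k)[:2]:
            print(n,k,np.round(r["box"],1),round(r["conf"],2))
            if k=="striker":
                ys,xs=np.nonzero(r["mask"]); print(np.c_[xs,ys][[ys.argmin(),ys.argmax(),xs.argmin(),xs.argmax()]].tolist())
p=arm.read_camera("wrist"); print(np.round(p["tool_from_camera"],2).tolist(), p["mtx"])
E
```

```text
scene blue [312 190  24  17 204] [323.3 198.4] [431.9 125.5  17. ] width 71.0
scene blue [374 229  30  26 373] [387.8 241.9] [606.  293.7  17. ] width 82.0
scene blue [317 237  18  16 118] [325.7 244.4] [620.2 124.1  17. ] width 49.0
scene knob [ 47 117  36   5  66] [ 61.3 120.3] [ 187.5 -702.6  110. ] width 114.0
scene knob [  5 131  32  48 117] [ 17.1 160. ] [ 396.5 -764.8  110. ] width 93.0
scene knob [546 172  14  22 161] [554.8 180.1] [439.9 773.9 110. ] width 40.0
scene knob [202 178  10  15  40] [206.5 185.5] [ 494.  -205.3  110. ] width 28.0
scene knob [165 194  10   7  51] [169.2 196.9] [ 544.6 -299.7  110. ] width 27.0
scene knob [347 272  28  22 480] [360.1 282.8] [829.5 187.9 110. ] width 65.0
scene knob [277 275  44  25 259] [294.9 285.6] [841.9  37.7 110. ] width 100.0
scene knob [294 274  28  21 193] [309.2 282.4] [831.3  70.7 110. ] width 64.0
scene knob [270 285  48  30 824] [290.2 301.6] [887.7  27.1 110. ] width 107.0
scene green [153 198  38  26 701] [171.5 210.6] [ 544.5 -299.6   60. ] width 104.0
scene green [163 221  23  13 183] [174.5 228. ] [ 612.1 -280.5   6
[... 842 characters left out ...]
8  59] [248.6 151.8] [717.6  68.6 110. ] width 35.0
top knob [263 148   8   5  21] [266.2 149.5] [723.6  20.7 110. ] width 22.0
top knob [383 211   8   7  44] [386.4 214. ] [ 543.9 -298.3  110. ] width 21.0
top green [364 198  37  38 957] [381.3 216.7] [ 543.4 -297.8   60. ] width 103.0
top striker [169.6 253.6  20.2   9.9] 0.46
[[162, 248], [173, 258], [159, 252], [179, 252]]
top dish_knob [231.6 260.9  31.9  32.9] 0.64
top dish_knob [261.5 141.9  50.8  33.9] 0.54
[[0.0, -0.95, -0.32, 80.92], [1.0, 0.0, -0.0, 0.37], [0.0, -0.32, 0.95, -123.23], [0.0, 0.0, 0.0, 1.0]] [[332.52459551   0.         279.24145507]
 [  0.         332.52459551 209.94802866]
 [  0.           0.           1.        ]]
```

View pics/crop.png

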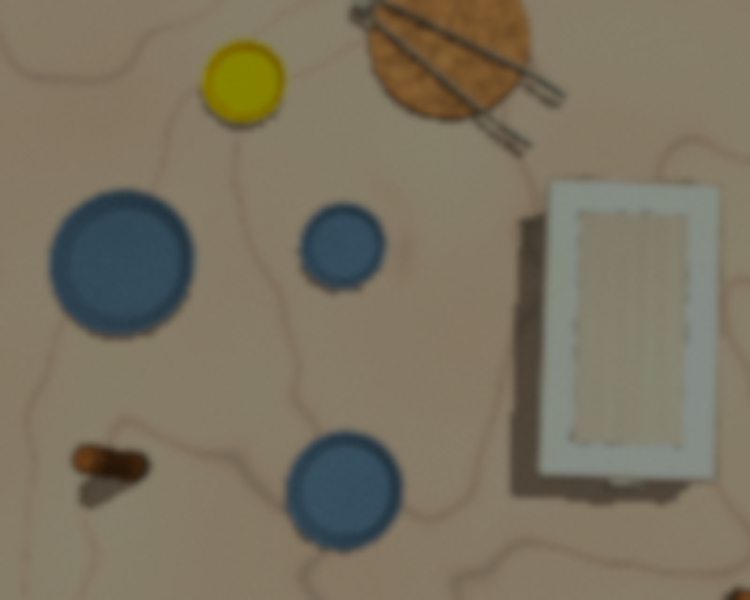

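The crop confirms it: small (342,246), medium (345,490) and large (122,262) are all blue, and the yellow look-alike is at (244,82). The two cameras agree within about 4 mm. Next I look at the striker from the wrist.

```bash
cat >> h.py <<'E'
R0=np.array([[1,0,0],[0,-1,0],[0,0,-1.0]])
def wrist():
    s=arm.get_state(); p=dict(arm.read_camera("wrist"))
    T=np.eye(4); T[:3,:3]=s["eef_rot"]; T[:3,3]=s["tool_pos"]
    C=np.linalg.inv(T@np.array(p["tool_from_camera"])); p["R"]=C[:3,:3]; p["t"]=C[:3,3]
    return p
def px(p,X):
    c=p["R"]@np.array(X,float)+p["t"]; c=np.array(p["mtx"])@c; return c[:2]/c[2]
E
python3 - <<'E'
from h import *
s=arm.get_state(); print(np.round(s["eef_rot"],2).tolist())
for X in([455,282,300],[618,125,150],[430,125,150],[605,296,150],[544,-299,280],[544,-299,225]): 
    q=arm.ik(X,R0); print(None if q is None else np.round(q))
arm.move_pose([440,275,330],R0)
p=wrist(); save(p,"w1.png")
for k in("striker","striker_tip"):
    for r in arm.place_of(p,k)[:2]: print(k,np.round(r["centre"],1),round(r["conf"],2),np.round(at_z(p,r["centre"],0),1))
for r in arm.cut_out(p,"striker")[:1]: print(r["box"])
for X in([455,282,0],[455,282,135],[605,296,9]): print(px(p,X))
print(arm.get_state()["t"])
E
```

```text
[[0.95, 0.32, 0.0], [0.32, -0.95, 0.0], [0.0, -0.0, -1.0]]
[  32.    9.    6.   87.    0. -148.]
[  11.   20.    1.   71.    0. -169.]
[  16.    0.  -23.   67.    0. -164.]
[  26.   24.    8.   73.    0. -154.]
[-29.  18.  15.  87.   0. 151.]
[-29.  18.   8.  80.   0. 151.]
striker [271.6 154.9] 0.88 [449.6 284.9   0. ]
striker_tip [270.6 159.1] 0.37 [443.9 286.3   0. ]
[267.0, 167.4, 18.8, 43.7]
[273.67239372 150.93041585]
[271.42586268 171.34662163]
[261.0173663  25.1963901]
5.1083
```

View pics/w1.png

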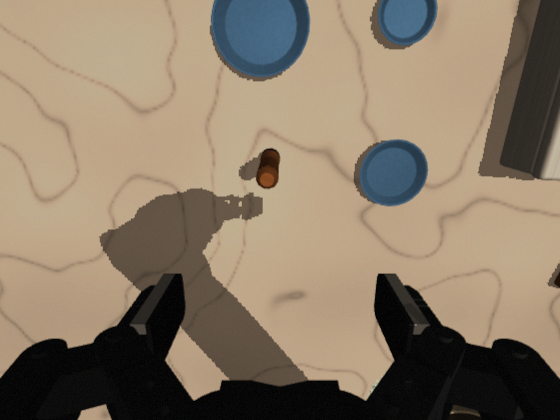

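The striker's grip end shows at (267,180) and its foot at about (270,153), which puts it standing near (449,285). I'll use yaw 90 so the last joint stays clear of its limit all the way to the dish.

```bash
cat >> h.py <<'E'
RG=np.array([[0,1,0],[1,0,0],[0,0,-1.0]])
def blue(p):
    m=cv2.inRange(cv2.cvtColor(np.asarray(p["color"]),cv2.COLOR_RGB2HSV),(95,90,40),(125,255,255))
    k,l,s,ct=cv2.connectedComponentsWithStats(m)
    for i in range(1,k):
        if s[i,4]>300: print("blue",s[i],np.round(at_z(p,ct[i],15),1))
E
python3 - <<'E'
from h import *
p=wrist(); blue(p); print("grip end",at_z(p,(267,180),135))
arm.move_pose([449,285,240],RG); p=wrist(); save(p,"w2.png"); blue(p)
for r in arm.place_of(p,"striker")[:2]: print(np.round(r["centre"],1),round(r["conf"],2),np.round(at_z(p,r["centre"],0),1))
for r in arm.cut_out(p,"striker")[:1]: print(r["box"])
print(px(p,[449,285,0]),px(p,[449,285,135]),arm.get_state()["t"])
E
```

```text
blue [ 212    0   97   77 6238] [595.5 296.9  15. ]
blue [ 378    0   59   45 2164] [610.  126.3  15. ]
blue [ 360  140   67   65 3420] [428.7 122.1  15. ]
grip end [446.39579607 286.49460865 135.        ]
blue [ 374  113  109  107 9054] [606.7 298.8  15. ]
blue [ 225  278   74   62 3563] [427.5 123.   15. ]
blue [408 283  37  36 632] [631.8 139.7  15. ]
[276.9 170.8] 0.72 [446.4 290.9   0. ]
[416.5 304.2] 0.28 [623.4 119.1   0. ]
[277.9, 192.9, 29.9, 62.2]
[279.21012924 175.99088989] [279.1599783 216.3716459] 9.2167
```

View pics/w2.png

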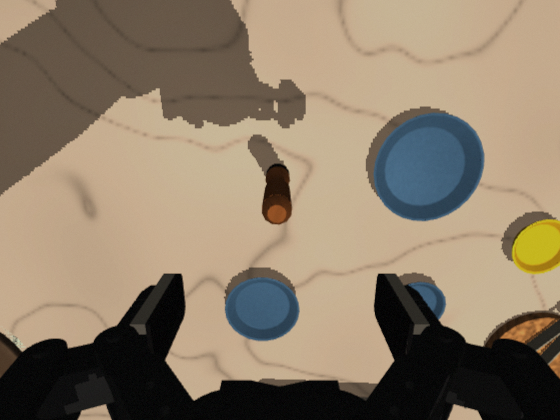

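The grip end sits at (277,213), about 3 px from where I predicted, which corrects the striker to about (447.5,287). Now the grasp.

```bash
python3 - <<'E'
from h import *
print(arm.move_linear([447.5,287,105],feed=150,threshold=8))
arm.gripper_to(0.0,40); s=arm.get_state(); print(s["grip_width"],s["grip_force"],s["wrist_force"],s["tool_pos"])
arm.move_linear([447.5,287,175],feed=120)
arm.wait(.2); s=arm.get_state(); print(s["wrist_force"],s["torque"],s["t"])
p=wrist(); save(p,"w3.png")
print(px(p,[447.5,287,70]),px(p,[447.5,287,83]))
for r in arm.place_of(p,"striker_tip")[:2]: print("tip",np.round(r["centre"],1),round(r["conf"],2),np.round(at_z(p,r["centre"],70),1))
for n in("top","scene"):
    p=arm.read_camera(n); save(p,"g_"+n+".png"); print(n,px(p,[447.5,287,70]),px(p,[447.5,287,138]))
    for r in arm.place_of(p,"striker_tip")[:1]: print(np.round(r["centre"],1),round(r["conf"],2),np.round(at_z(p,r["centre"],70),1))
E
```

```text
False
0.2570748164633687 39.04748473316431 [ 0.08131477  0.3707097  -0.26984904] [447.56368834 287.03633149 105.12106731]
[-0.18059183  0.02049078 -0.09043203] [ 0.01491249 -0.00362431  0.04692817] 11.7917
[280.0178161  216.33358122] [280.0266705  222.64691322]
tip [277.8 218.1] 0.73 [445.9 285.6  70. ]
top [169.00248979 252.82638306] [161.70810556 251.65035561]
scene [381.03221992 189.21569652] [384.35626146 170.61151666]
[381.8 187.1] 0.58 [438.  290.3  70. ]
```

View pics/w3.png

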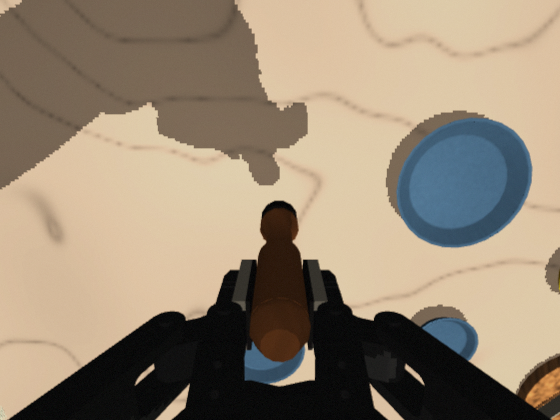

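The striker is held upright, with its foot at about (279,219), within 2 mm of the expected place. I'll take one wrist view among the saucers to pin their centres, then tap.

```bash
python3 - <<'E'
from h import *
arm.move_linear([565,160,190],feed=180)
p=wrist(); save(p,"w4.png")
m=cv2.inRange(cv2.cvtColor(np.asarray(p["color"]),cv2.COLOR_RGB2HSV),(95,90,40),(125,255,255))
for c in cv2.findContours(m,0,1)[0]:
    if cv2.contourArea(c)<400: continue
    h=cv2.convexHull(c)
    w=np.array([at_z(p,q[0],16)[:2] for q in h],np.float32)
    print(cv2.boundingRect(c),cv2.minEnclosingCircle(w),cv2.fitEllipse(w))
for X in([617,126,9],[429,124,9],[605,297,9]):print(px(p,X))
print(px(p,[565,160,85]))
for k in("saucer_small_well","saucer_medium_well","saucer_large_well"):
    for r in arm.place_of(p,k)[:2]: print(k,np.round(r["centre"],1),round(r["conf"],2),np.round(at_z(p,r["centre"],9),1))
print(arm.get_state()["t"])
E
```

```text
(299, 192, 71, 66) ((616.7266235351562, 126.65481567382812), 33.6294059753418) ((616.728515625, 126.74956512451172), (66.58891296386719, 67.09086608886719), 46.580352783203125)
(89, 185, 95, 87) ((427.100830078125, 122.24002838134766), 44.973819732666016) ((427.149169921875, 122.35440826416016), (89.27345275878906, 89.38113403320312), 33.414737701416016)
(259, 0, 145, 102) ((605.222412109375, 296.9942626953125), 57.410919189453125) ((605.2278442382812, 297.1099853515625), (114.21781158447266, 114.68169403076172), 56.0758056640625)
[333.09543047 223.86836997]
[140.98592643 225.57915976]
[329.23207345  27.52825576]
[280.04767151 217.05812703]
saucer_small_well [334.4 224.3] 0.73 [618.3 125.6   9. ]
saucer_small_well [483.4 141. ] 0.55 [748.3 205.9   9. ]
saucer_medium_well [140.4 230.6] 0.87 [427.7 118.7   9. ]
saucer_large_well [328.8  29.1] 0.69 [604.7 295.9   9. ]
saucer_large_well [282.5 215.1] 0.58 [567.5 135.    9. ]
13.4083
```

View pics/w4.png

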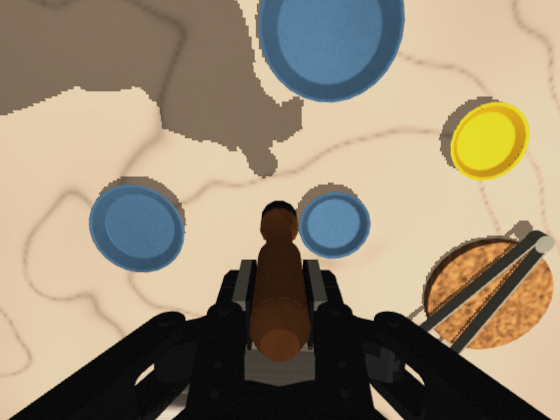

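The measured diameters (67, 89 and 114 mm) match the saucers' sizes, and the yellow one at (488,140) stays out of it. Centres: small (616.8,126.5), medium (427.5,122.8), large (605,297). Tapping the smallest first.

```bash
cat >> h.py <<'E'
def tap(x,y,dx=1,dy=1):
    x+=dx;y+=dy
    arm.move_linear([x,y,165],feed=200); arm.move_linear([x,y,121],feed=100); arm.wait(.3)
    f0=np.array(arm.get_state()["wrist_force"])
    hit=arm.move_linear([x,y,112],feed=12,threshold=1.5); s=arm.get_state()
    arm.wait(.5); s2=arm.get_state()
    print("tap",hit,np.round(s["tool_pos"],2),np.round(s["wrist_force"]-f0,2),np.round(s2["wrist_force"]-f0,2),s2["t"])
    arm.move_linear([x,y,165],feed=100)
E
python3 - <<'E'
from h import *
tap(616.8,126.5); p=wrist(); save(p,"w5.png"); print(px(p,[617.8,127.5,60]),px(p,[616.8,126.5,9]));blue(p)
E
```

```text
tap True [617.74 127.45 112.94] [ 0.74 -0.93  3.64] [ 2.84 -1.19  2.97] 15.9
[280.27833239 216.47971031] [279.15442864 198.02679208]
blue [ 188    0  149   55 5808] [604.6 261.5  15. ]
blue [   4  153  107  100 8195] [426.2 124.2  15. ]
blue [ 240  162   79   71 3521] [617.1 133.4  15. ]
```

The small saucer was tapped at about 3 N and stayed in place (box centre column 279.5, expected 279). Next the medium, then the large.

```bash
python3 - <<'E'
from h import *
tap(427.5,122.8); tap(605,297)
arm.move_linear([580,230,190],feed=150)
p=wrist(); save(p,"w6.png")
m=cv2.inRange(cv2.cvtColor(np.asarray(p["color"]),cv2.COLOR_RGB2HSV),(95,90,40),(125,255,255))
for c in cv2.findContours(m,0,1)[0]:
    if cv2.contourArea(c)<400: continue
    w=np.array([at_z(p,q[0],16)[:2] for q in cv2.convexHull(c)],np.float32)
    print(cv2.boundingRect(c),cv2.fitEllipse(w))
for r in arm.place_of(p,"striker_tip")[:1]: print(np.round(r["centre"],1),r["conf"],at_z(p,r["centre"],85))
print(arm.get_state()["t"])
E
```

```text
tap True [428.43 123.76 113.1 ] [ 0.56 -0.27  3.21] [2.49 0.86 2.08] 19.7333
tap True [605.98 297.92 112.96] [ 1.59 -0.34  2.03] [2.75 0.19 3.14] 23.8083
(318, 260, 31, 44) ((635.1146240234375, 136.39324951171875), (24.311054229736328, 53.79804611206055), 25.832487106323242)
(88, 254, 87, 76) ((427.11346435546875, 122.1700210571289), (89.03335571289062, 89.31661224365234), 76.5021743774414)
(243, 44, 134, 138) ((605.0957641601562, 296.4480895996094), (114.37120056152344, 114.56358337402344), 32.00202560424805)
[281.2 216.6] 0.67 [581.10031146 229.77507404  85.        ]
25.25
```

View pics/w6.png

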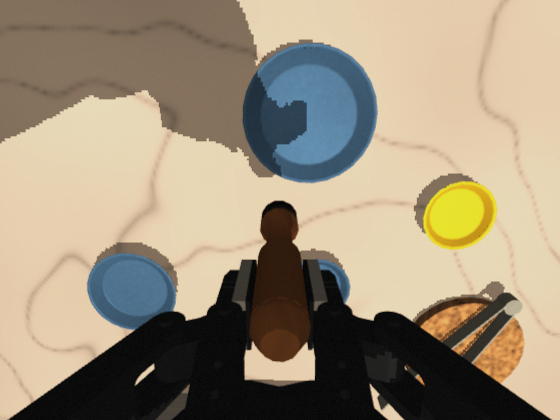

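All three saucers measure within 1 mm of their earlier places, and the foot is still at about (280,217). Lifting high and carrying over the tin to a spot beside the knob for one measurement.

```bash
python3 - <<'E'
from h import *
arm.move_linear([580,230,275],feed=150)
arm.move_linear([545,-95,275],feed=200)
arm.move_linear([595,-290,275],feed=180); arm.wait(.2)
p=wrist(); save(p,"w7.png")
hsv=cv2.cvtColor(np.asarray(p["color"]),cv2.COLOR_RGB2HSV)
for nm,lo,hi,z in(("knob",(10,120,120),(32,255,255),110),("green",(45,120,30),(85,255,255),55)):
    for c in cv2.findContours(cv2.inRange(hsv,lo,hi),0,1)[0]:
        if cv2.contourArea(c)>150:
            w=np.array([at_z(p,q[0],z)[:2] for q in cv2.convexHull(c)],np.float32); print(nm,cv2.boundingRect(c),cv2.fitEllipse(w))
for k,z in(("dish_knob",110),("striker_tip",170)):
    for r in arm.place_of(p,k)[:1]: print(k,np.round(r["centre"],1),r["conf"],at_z(p,r["centre"],z))
s=arm.get_state();print(px(p,[*s["tool_pos"][:2],170]),s["t"])
E
```

```text
knob (510, 264, 50, 147) ((888.9767456054688, -438.1488037109375), (99.0831298828125, 213.90185546875), 0.3968699276447296)
knob (546, 239, 14, 24) ((856.9481201171875, -356.2039489746094), (12.288365364074707, 48.892356872558594), 9.610806465148926)
knob (211, 190, 28, 28) ((544.287841796875, -298.703125), (25.1402530670166, 25.67501449584961), 170.36573791503906)
knob (48, 89, 75, 38) ((432.6031494140625, -215.31845092773438), (21.24797248840332, 73.50886535644531), 75.31271362304688)
knob (0, 53, 44, 79) ((380.17901611328125, -203.55081176757812), (50.010868072509766, 65.01007843017578), 164.68394470214844)
green (179, 138, 105, 102) ((542.3679809570312, -301.48681640625), (111.47541809082031, 112.19963073730469), 156.88340759277344)
dish_knob [224.5 204.6] 0.59 [ 544.46166422 -299.63228867  110.        ]
striker_tip [280.1 217.6] 0.64 [ 595.20803707 -290.5009221   170.        ]
[279.85144103 216.36171559] 29.3667
```

View pics/w7.png

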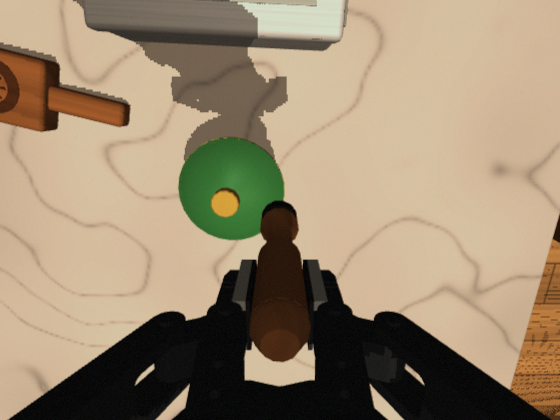

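The knob is at (225,204), giving (544.3,−298.8) with a measured diameter of 25.4 mm against 26. The foot is clear beside it. Centring over the knob and lowering to 10 mm above it.

```bash
python3 - <<'E'
from h import *
arm.move_linear([544.5,-298.1,275],feed=60)
arm.move_linear([544.5,-298.1,225.3],feed=40); arm.wait(.5)
s=arm.get_state(); print(np.round(s["tool_pos"],2),np.round(s["eef_rot"],3).tolist(),np.round(s["wrist_force"],2),s["grip_force"],s["t"])
p=arm.read_camera("scene"); c=np.asarray(p["color"])[120:260,110:290]
o=px(p,[544.3,-298.8,110]);print(o,px(p,[544.3,-298.8,120]))
w=wrist(); cc=np.asarray(w["color"])[150:290,190:370]
print(px(w,[544.3,-298.8,110]),px(w,[544.5,-298.1,120]))
I=np.vstack([cv2.resize(x,(386*1,300),interpolation=cv2.INTER_CUBIC) for x in(c,cc)])
cv2.imwrite("pics/fin.png",cv2.cvtColor(I,cv2.COLOR_RGB2BGR))
E
```

```text
[ 544.51 -298.1   225.32] [[0.0, 1.0, -0.005], [1.0, -0.0, -0.002], [-0.002, -0.005, -1.0]] [-0.66 -0.09 -0.22] 39.224691689014435 32.2583
[169.53042415 196.87300492] [169.05782592 194.06244747]
[279.71574683 212.49062656] [279.93733366 216.0229524 ]
```

View pics/fin.png

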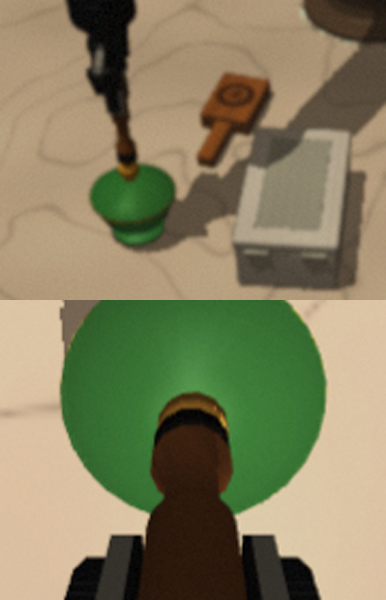

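In the last picture the brass knob sits concentric under the foot, both centred at about column 194. A sliver of knob shows above the foot, about as wide as a 10 mm gap should give. The dish, tin and mould look undisturbed, so I'm handing in.

```bash
python3 -c "
from cell import arm
print(arm.close_job())"
```

```text
the job is handed in; nothing more can be done
None
```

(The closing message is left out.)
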